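# Snap the stage insert level and hold a probe in its bore

### The job

On the microscope stage, press the raised end of the loose metal insert down until it snaps past the roller catch and lies level and fully seated. Then take the steel probe out of its holder by its black handle and lower it upright through the collar in the middle of the insert, without touching insert or stage, until the dark band on the stem is level with the collar's top. Finish while still holding it there, centred and still; leave the bottle, jar, slide box and dish alone.

Things in the scene. Friction and masses are not known exactly. Their poses are not given: they have to be found in the camera images.
- stage: Fixed microscope stage: dark steel plate 170 (x) x 270 (y) mm on a white foot with four posts. Origin: centre of its underside, on the bench; z up. Top face at z = 100 mm. A 92 x 152 mm pocket in its middle takes the insert on an 8 mm wide ledge at z = 92 mm. An objective, top at z = 45 mm, stands under the middle of the pocket. Position and yaw vary.
- roller (a point): Middle of a sprung roller catch at the stage's +y end, reaching over the pocket's edge (76.5 mm from the stage's middle, z = 107 mm): steel roller 12 mm thick, 32 mm long along x. It yields towards +y and springs back. Its aluminium housing behind it is 50 mm wide (x), from y = 87 to 121 mm, top at z = 116 mm. Axes of the stage.
- insert: Loose aluminium insert, 90 (x) x 150 (y) x 8 mm, 0.2 kg, in the pocket, axes as the stage. Origin: centre of its underside. A collar 36 mm across stands 8 mm above its middle, bore 22 mm across through collar and plate. At the start its -y end lies on the ledge, its +y end on the roller, 20 mm too high (tilt 0.14 rad). Seated: level, flush with the stage top, origin 92 mm above the stage's origin.
- press_spot (a point): Point on the insert's upper plate face, 50 mm from its centre towards the raised +y end, a good place to press (free from the collar's edge at 18 mm to the roller at 70 mm from the centre). A downward push of some 5 to 15 N here drives the roller back; the end then drops past it, 17 mm down at this point, and the roller springs back over it. Axes of the insert.
- bore_mouth (a point): Centre of the bore at the collar's top face, 16 mm above the insert's origin. Axes of the insert.
- probe: Loose probe, 145 mm long, about 0.09 kg, upright, axis z, origin at the tip. Steel stem 10 mm across, 90 mm long, tapered foot; dark band round the stem 35 mm above the tip; steel flange 30 mm across from 90 to 95 mm; black round handle 24 mm across from 95 to 145 mm. At the start it hangs in the holder by its flange, tip 10 mm above the bench; lifted 95 mm it is clear.
- probe_tip (a point): The lowest point of the probe's stem, on its axis. Axes of the probe.
- probe_grip (a point): Middle of the black handle to grip by, on its axis, 125 mm above the tip. Axes of the probe.
- holder: Fixed white upright tube, 42 mm across, 100 mm high, bore 18 mm, on a foot 84 mm across; holds the probe. Origin: centre of its underside, on the bench.
- bottle: Bystander: amber bottle 52 mm across, 110 mm high; origin at its base.
- jar: Bystander: clear jar 56 mm across, 65 mm high; origin at its base.
- slide_box: Bystander: grey flat box 100 x 80 x 26 mm; origin at its base.
- dish: Bystander: glass dish 88 mm across, 16 mm high; origin at its base.
Things that resemble listed ones, but are neither listed nor needed, are in the scene too. Of the things that look like the insert, the larger one is meant. Leave any pink look-alike of the holder alone.

How it is judged:
On the way, in this order (a step that is already met when the one before it is completed fails the run):
1. the insert is snapped down, level and seated, the probe still in its holder (angle between insert's own z axis and vertical below 0.03 rad and z of insert in the frame of stage below 0.0945 m and horizontal distance between probe_tip and holder below 0.012 m and z of probe_tip in the frame of holder below 0.03 m), for 0.3 s.
2. the probe is held by the gripper, lifted clear of its holder, the insert still seated (angle between insert's own z axis and vertical below 0.03 rad and z of insert in the frame of stage below 0.0945 m and z of probe_tip in the frame of holder above 0.1 m and contact force between probe and the fingers above 1 N), for 0.1 s.
3. the probe is in the bore at depth, centred (angle between insert's own z axis and vertical below 0.03 rad and z of insert in the frame of stage below 0.0945 m and horizontal distance between probe_tip and bore_mouth below 0.003 m and z of probe_tip in the frame of bore_mouth between -0.041 and -0.029 m and angle between probe's own z axis and vertical below 0.08 rad and contact force between probe and the fingers above 1 N and contact force between probe and insert below 0.2 N and contact force between probe and stage below 0.2 N and contact force between probe and holder below 0.2 N and linear speed of probe below 0.02 m/s), for 0.5 s.
At the end, for the whole second after the job is handed in: The insert is level (0.03 rad) and seated (within 2.5 mm of the ledge); the gripper holds the probe upright (0.08 rad), its tip 29 to 41 mm below the collar's top (band level within 6 mm), its tip within 3 mm of the bore's axis, touching neither insert, stage nor holder, and still (all of step 3); the arm keeps its last pose, push and grip.
It fails at once if the probe touches the insert or the stage (contact force between probe and insert above 0.3 N or contact force between probe and stage above 0.3 N).
It fails at once if a bystander is disturbed (moved 30 mm or tipped) (distance of any of bottle, jar, slide_box, dish from where it was at the start of the episode above 0.03 m or angle between any of bottle, jar, slide_box, dish's own z axis and vertical above 0.3 rad).
It also fails if it takes over 59 s, if anything falls off the work surface, if the arm or the gripper's body presses on something with over 40 N, if the wrist force passes 120 N, or if a joint passes its speed limit or range.

### The arm

A 6-joint arm with a two-finger parallel gripper is mounted at the origin on the work surface. World frame = base frame: x ahead of the robot, y to its left, z up, the work surface at z = 0. Lengths are in m, angles in rad, forces in N, time in s.
With the tool pointing down it reaches from about 0.35 to 0.925 m from the base axis. Payload 6.4 kg.
Tool frame: the origin (TCP) lies on the mounting face of the last link; the fingertips stand ahead of it and the grasp point (between the pads) lies 180 mm ahead of it (bot.tip_extent is the z of the fingertips in the tool frame, in m); z points along the fingers, x is the direction in which the jaws open and shut, and the axes are right-handed (so a half turn about z gives the same grasp; the last joint's range is limited). The gripper opens to 94 mm and grips with 3 to 60 N. Pads are 16 mm wide; open, the fingers measure 119 mm over their backs; the gripper's body (75 mm by 177 mm) begins 78 mm behind the grasp point.
Start: joints at [-1.504, 0.245, 1.558, -0, 1.339, -0.174], TCP at [0.155, -0.631, 0.405] pointing down, gripper open.
Joint ranges: [-3.13, 3.13], [-1.02, 2.26], [0.13, 2.54], [-0.95, 4.09], [0.21, 2.88], [-2.74, 2.74]. Speed limits (rad/s): [2.57, 2.57, 3.14, 3.14, 3.14, 3.14].

### API

Orientations are given as a rotation vector (axis times angle).
In Python, from cell import bot gives the robot as it stands.
- The arm moves only by the shell command python3 -m handwheel 'ROWS' [OPENING] [FORCE]. ROWS is JSON, a list that holds one entry, the list of rows, each a list of 6 numbers: the shift along the tool's x, y, z in cm, then the turn, a rotation vector about the tool's x, y, z in degrees. In form: [[[tx, ty, tz, wx, wy, wz], ...]]. A call has 1 to 12 rows; each row is the pose to reach, as a shift and turn from the pose measured when the call began, along the tool's axes at that moment; what a row does not reach only later rows make up. A row lasts 1/10 s, in which the tool goes at most 50 mm and 8.59 degrees, less where a joint would pass 70% of its speed; a pose out of reach is approached as far as the arm can. A call with a gripper value outside its range is refused whole. OPENING is the opening, from -1 (shut) to 1 (fully open), set as the call begins (- or left out, the last holds). The fingers move at their own pace and stop on an object; FORCE is the grip in N (left out, the last holds). Time passes only in rows, so rows that repeat a pose let the fingers close. It gives the time, the measured TCP pose, the force and the opening at its end, in the units of the state.
- bot.state(): the state, without advancing time (a new reading comes with each control period).
- bot.grab_frame(name): name is "scene" or "side" or "wrist"; returns the picture (384x512x3 uint8, blue, green, red); there is no depth.
- bot.calibration(name): a dict with "fx", "fy", "cx", "cy" (pixels), "view" (4x4, takes a point from world to camera coordinates); the wrist camera has in their place "hand_eye" (4x4, takes a point from camera to tool coordinates, whose origin is the TCP and whose axes are the tool frame's). Camera axes: x right, y down, z forward; pixel columns grow to the right and rows downward; lengths in m; the calibration is good to about 2 mm. The wrist camera is an equidistant fisheye: a pixel r from the principal point sees the ray r / f radians off the axis. A picture is of the moment at which its call begins: read the wrist's pose just before it. calibration takes no time and is no camera call.
- bot.finish_job(): hands the job in, once; it reports no verdict.
The state is a dict: "time_s": time; "q": joint angles; "joint_vel": joint speeds; "tau": joint torques, N m; "eef_pos": TCP position; "orientation": TCP orientation; "wrist_force": force on the tool from outside, world axes, zero at the start; "ft_torque": the same for the moment, N m; "gripper_width": finger opening in m.
Only numpy, scipy, OpenCV 4.12 (cv2) and the standard library are available. Lean on these libraries where they do the work, as an engineer would, in place of code of your own. Each camera call takes 0.05 s, during which the arm holds its last target.

## Working session

There is one attempt and no reset: what is moved stays moved. The work goes in short steps, Python scripts to look and compute and a shell command to move; the robot and the scene stay as the last step left them, time stands still between calls to the robot, and variables do not carry over. Pictures are saved under pics/ and viewed, and the job is handed in when it is done.

```bash
ls; mkdir -p pics; python3 - <<'E'
from cell import bot
import cv2
s=bot.state();print(s, bot.tip_extent)
for n in("scene","side","wrist"):
    cv2.imwrite(f"pics/{n}0.png",bot.grab_frame(n)); print(n,bot.calibration(n))
E
```

```text
pics
{'time_s': 0.0, 'q': array([-1.50413067e+00,  2.45795416e-01,  1.55897757e+00, -2.21968559e-05,
        1.33866945e+00, -1.74100786e-01]), 'joint_vel': array([-0.00107607, -0.00102979, -0.00131477, -0.00057698, -0.00088153,
       -0.00035669]), 'tau': array([ 7.01128956e-04, -4.15837061e+01, -3.14602017e+01,  6.85206964e-02,
        3.31914844e-02, -1.32163514e-04]), 'eef_pos': array([ 0.1549794 , -0.63103019,  0.40357653]), 'orientation': array([-2.47107581e+00,  1.93773827e+00,  1.96571084e-03]), 'wrist_force': array([ 0.16547044,  0.03744525, -0.34100633]), 'ft_torque': array([-0.00165976,  0.03682479, -0.02226074]), 'gripper_width': 0.09427173254886975} 0.1992
scene {'fx': 377.0292731521198, 'fy': 377.0292731521198, 'cx': 264.48811754255814, 'cy': 192.49757842486255, 'view': array([[-0.56383228,  0.82585736,  0.00726549,  0.29108764],
       [ 0.69925836,  0.4820443 , -0.52789302, -0.33605979],
       [-0.43946662, -0.29256267, -0.8492798 ,  1.37131603],
       [ 0.        ,  0.        ,  0.        ,  1.        ]])}
side {'fx': 444.9670978882697, 'fy': 444.9670978882697, 'cx': 256.02582017074644, 'cy': 193.01340084254528, 'view': array([[-0.89556099, -0.44481693,  0.01041168,  0.4852218 ],
       [-0.33999424,  0.66904962, -0.6608907 ,  0.25930934],
       [ 0.28700945, -0.59540784, -0.75040994,  1.46182948],
       [ 0.        ,  0.        ,  0.        ,  1.        ]])}
wrist {'fx': 297.3186396354542, 'fy': 297.3186396354542, 'cx': 253.64290088152646, 'cy': 191.22040149011178, 'hand_eye': array([[ 9.99999977e-01, -2.55053613e-05, -2.13447699e-04,
        -3.74580862e-04],
       [ 8.61599643e-05,  9.57246072e-01,  2.89274869e-01,
        -8.59349082e-02],
       [ 1.96943912e-04, -2.89274881e-01,  9.57246052e-01,
         2.03110377e-02],
       [ 0.00000000e+00,  0.00000000e+00,  0.00000000e+00,
         1.00000000e+00]])}
```

```bash
python3 - <<'E'
import cv2
for n in("scene","side"):
    im=cv2.imread(f"pics/{n}0.png"); cv2.imwrite(f"pics/{n}0b.png",cv2.resize(im,(800,600),interpolation=cv2.INTER_CUBIC))
E
```

```text
(no output)
```

View pics/scene0b.png

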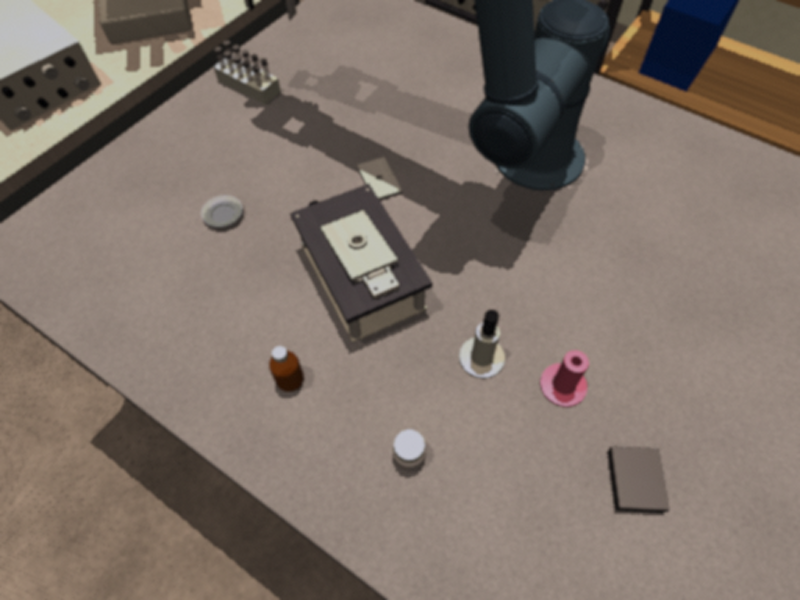

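View pics/side0b.png

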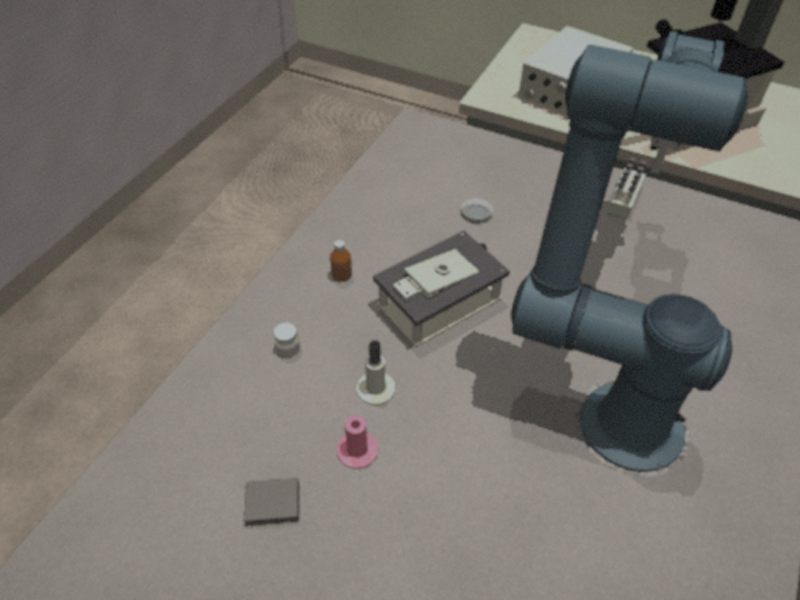

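View pics/wrist0.png

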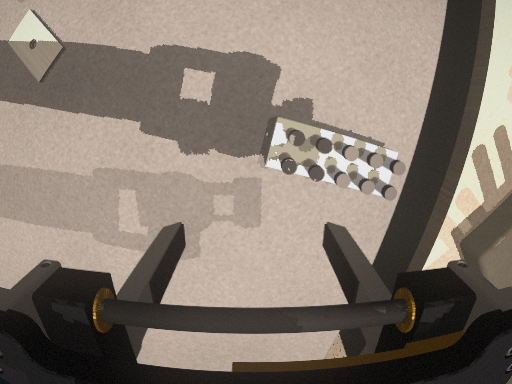

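Scene view (800x600): the insert with the collar sits in the stage at about (358,240), with the roller housing at (380,283). A small look-alike plate lies on the bench at (380,178). The probe is in the white holder at (487,340); the pink empty holder is at (567,375). I choose the stage insert and the white holder, and will check both in close crops.

```bash
python3 - <<'E'
import cv2
im=cv2.imread("pics/scene0.png"); cv2.imwrite("pics/c1.png",cv2.resize(im[110:260,175:375],(800,600),interpolation=cv2.INTER_CUBIC))
im=cv2.imread("pics/side0.png"); cv2.imwrite("pics/c2.png",cv2.resize(im[140:290,190:390],(800,600),interpolation=cv2.INTER_CUBIC))
E
```

```text
(no output)
```

View pics/c1.png

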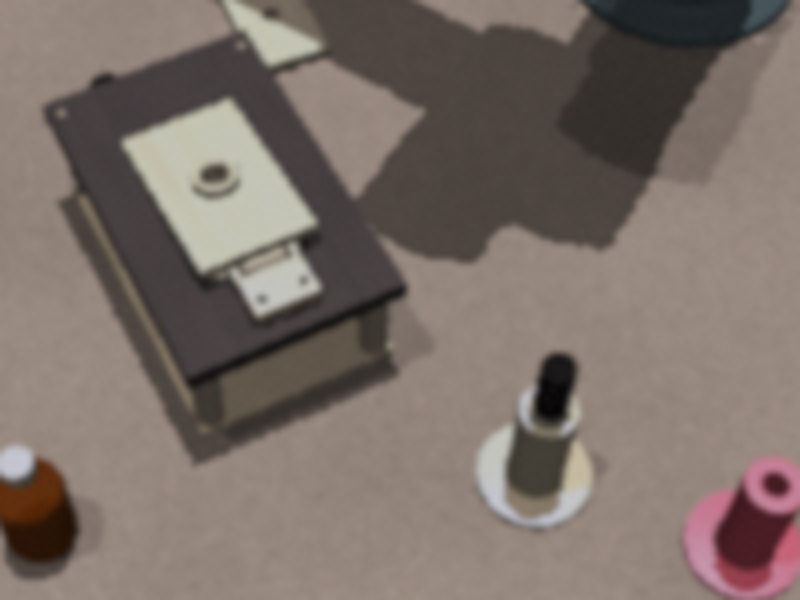

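View pics/c2.png

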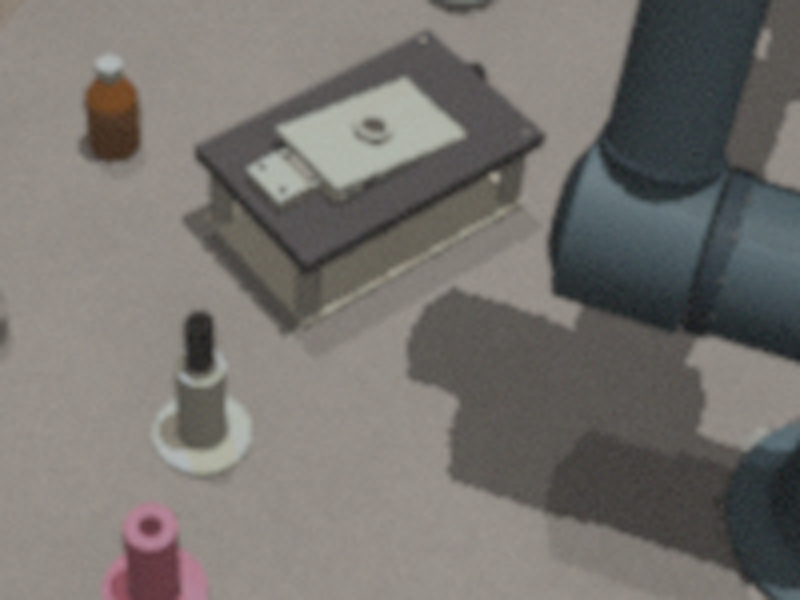

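```bash
cat > h.py <<'E'
import numpy as np, cv2
from scipy.optimize import least_squares
from scipy.spatial.transform import Rotation as R
from cell import bot
C={n:bot.calibration(n) for n in("scene","side","wrist")}
def proj(n,P,pose=None):
    P=np.atleast_2d(P).astype(float)
    if n!="wrist":
        c=C[n]; p=P@c["view"][:3,:3].T+c["view"][:3,3]
        return np.c_[c["fx"]*p[:,0]/p[:,2]+c["cx"],c["fy"]*p[:,1]/p[:,2]+c["cy"]]
    c=C[n];T=np.eye(4);T[:3,:3]=R.from_rotvec(pose[1]).as_matrix();T[:3,3]=pose[0]
    M=np.linalg.inv(T@c["hand_eye"]);p=P@M[:3,:3].T+M[:3,3]
    r=np.hypot(p[:,0],p[:,1]);th=np.arctan2(r,p[:,2])
    return np.c_[c["fx"]*th*p[:,0]/r+c["cx"],c["fy"]*th*p[:,1]/r+c["cy"]]
def stagep(v,P):
    c,s=np.cos(v[2]),np.sin(v[2]);P=np.atleast_2d(P)
    return np.c_[v[0]+c*P[:,0]-s*P[:,1],v[1]+s*P[:,0]+c*P[:,1],P[:,2]]
E
python3 - <<'E'
from h import *
cor=np.array([[.085,.135,.1],[-.085,.135,.1],[.085,-.135,.1],[-.085,-.135,.1]])
o={"scene":np.array([[192,376],[405,288],[46,107],[239,38]])/4+[175,110],"side":np.array([[199,152],[305,262],[426,34],[543,136]])/4+[190,140]}
f=lambda v:np.concatenate([(proj(n,stagep(v,cor))-o[n]).ravel() for n in o])
for y0 in(-2,0,2):
    r=least_squares(f,[.4,-.3,y0]);print(r.x,r.cost)
    if r.cost<50: b=r
print(b.fun.reshape(-1,2).round(1))
# collar hole at tilt
for P in [[0,0,.110+.008]]: 
    for n in o:print(n,proj(n,stagep(b.x,P)))
oh={"scene":np.array([[534,474],[559,362]])/4+[175,110],"side":np.array([[202,433],[200,322]])/4+[190,140]}
for i,z in((0,.005),(1,.155)):
    g=lambda v:np.concatenate([(proj(n,[v[0],v[1],z])-oh[n][i]).ravel() for n in oh])
    r=least_squares(g,[.4,-.3]);print(r.x,r.fun)
E
```

```text
[ 0.50283526 -0.13214294 -0.48793979] 10.04766542740984
[ 0.50283526 -0.13214294 -0.48793977] 10.04766542741028
[ 0.50283526 -0.13214294 -0.48793973] 10.047665427436064
[[-0.4  1.1]
 [ 1.4 -1. ]
 [-0.6 -0. ]
 [ 1.7 -1.9]
 [-1.6 -1.7]
 [-0.1  0.6]
 [-0.1 -1.5]
 [ 0.1 -0.9]]
scene [[229.61682628 154.25445357]]
side [[282.48229059 171.25757099]]
[0.52225362 0.15997501] [ 0.50110917 -0.19003936 -0.23938694 -0.6796443 ]
[0.5200271  0.15752226] [ 0.17365341  0.46862414  0.4790674  -0.34500933]
```

```bash
cat >> h.py <<'E'
def delta(tcp,yaw_x):
    "shift cm and rotvec deg in tool axes to reach tcp with tool down, tool x at world angle yaw_x"
    s=bot.state();M=R.from_rotvec(s["orientation"])
    x=np.array([np.cos(yaw_x),np.sin(yaw_x),0]);z=np.array([0,0,-1.]);T=R.from_matrix(np.c_[x,np.cross(z,x),z])
    print("t",round(s["time_s"],2),"shift",(M.inv().apply(np.array(tcp)-s["eef_pos"])*100).round(2),"turn",np.degrees((M.inv()*T).as_rotvec()).round(2),"F",s["wrist_force"].round(1),"q",s["q"].round(2))
E
python3 - <<'E'
from h import *
delta([.526,-.088,.42],-.488)
E
```

```text
t 0.15 shift [-43.9  -48.98  -1.55] turn [ -0.05   0.07 -48.24] F [ 0.8 -0.2  0.5] q [-1.5   0.25  1.56 -0.    1.34 -0.17]
```

```bash
python3 -m handwheel '[[[-22,-24.5,-0.8,0,0,-24],[-43.9,-49,-1.6,0,0,-48.2],[-43.9,-49,-1.6,0,0,-48.2],[-43.9,-49,-1.6,0,0,-48.2],[-43.9,-49,-1.6,0,0,-48.2],[-43.9,-49,-1.6,0,0,-48.2],[-43.9,-49,-1.6,0,0,-48.2],[-43.9,-49,-1.6,0,0,-48.2],[-43.9,-49,-1.6,0,0,-48.2],[-43.9,-49,-1.6,0,0,-48.2],[-43.9,-49,-1.6,0,0,-48.2],[-43.9,-49,-1.6,0,0,-48.2]]]' -1
python3 - <<'E'
from h import *
delta([.526,-.088,.42],-.488)
E
```

```text
time_s: 1.35
eef_pos: [0.494, -0.1339, 0.4192]
orientation: [-3.047, 0.76, 0.0]
wrist_force: [0.6, -0.1, -0.2]
gripper_width: 0.0019
t 1.35 shift [ 0.67 -5.55 -0.07] turn [-0.07  0.03 -0.04] F [ 0.6 -0.1 -0.2] q [-0.49 -0.1   1.89  0.    1.35  0.  ]
```

```bash
python3 -m handwheel '[[[0.7,-5.5,0,0,0,0],[0.7,-5.5,0,0,0,0],[0.7,-5.5,0,0,0,0],[0.7,-5.5,0,0,0,0]]]'
python3 - <<'E'
from h import *
s=bot.state();p=(s["eef_pos"],s["orientation"]);im=bot.grab_frame("wrist")
np.savez("w1.npz",p=s["eef_pos"],o=s["orientation"])
cv2.imwrite("pics/w1.png",im)
v=[.5028,-.1321,-.488]
o=im.copy()
pts=stagep(v,[[.085,.135,.1],[-.085,.135,.1],[.085,-.135,.1],[-.085,-.135,.1],[0,0,.118],[.025,.121,.116],[-.025,.121,.116],[.025,.087,.116],[-.025,.087,.116],[0,.05,.1175]])
for q in proj("wrist",pts,p): cv2.drawMarker(o,tuple(int(a) for a in q.round()),(0,0,255),cv2.MARKER_CROSS,10,1)
cv2.imwrite("pics/w1o.png",cv2.resize(o,(800,600)))
E
```

```text
time_s: 1.75
eef_pos: [0.5256, -0.0892, 0.4189]
orientation: [-3.047, 0.761, 0.002]
wrist_force: [0.2, -0.0, -0.1]
gripper_width: 0.0006
```

View pics/w1o.png

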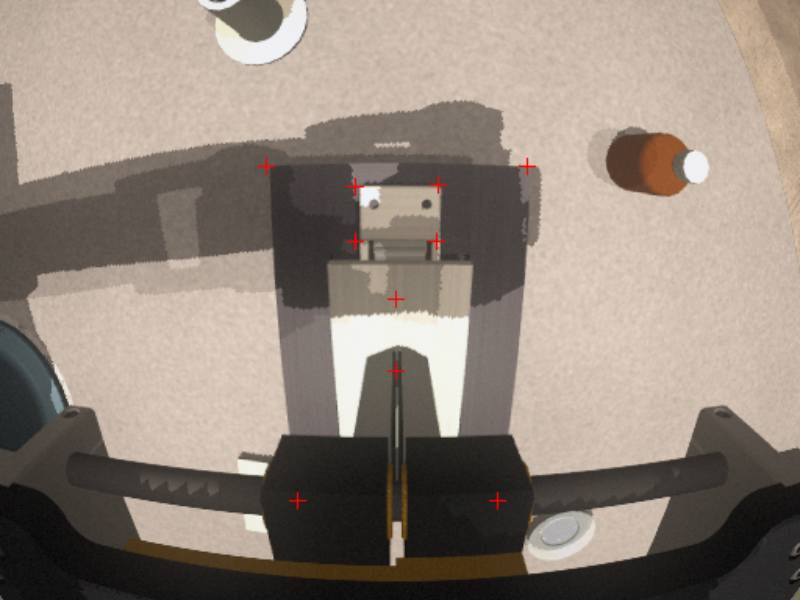

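The picture confirms the stage and the insert's raised end at (400,262), roller housing at (400,210), holder at (255,20) and bottle at (650,165). The stage fit is within about 2 mm. I'll press now.

```bash
python3 -m handwheel '[[[0.2,0,4.5,0,0,0],[0.2,0,8.5,0,0,0],[0.2,0,9.3,0,0,0],[0.2,0,9.6,0,0,0],[0.2,0,9.9,0,0,0],[0.2,0,10.1,0,0,0],[0.2,0,10.3,0,0,0],[0.2,0,10.5,0,0,0],[0.2,0,10.5,0,0,0]]]' 
python3 - <<'E'
from h import *
s=bot.state();print(s["wrist_force"],s["eef_pos"][2]-.1992)
E
```

```text
time_s: 2.7
eef_pos: [0.5276, -0.0907, 0.3149]
orientation: [-3.047, 0.762, -0.003]
wrist_force: [1.2, -0.9, 3.1]
gripper_width: 0.0004
[ 1.22146301 -0.89728779  3.10904168] 0.1157088167866504
```

```bash
python3 -m handwheel '[[[0,0,0.2,0,0,0],[0,0,0.4,0,0,0],[0,0,0.6,0,0,0],[0,0,0.8,0,0,0],[0,0,1.0,0,0,0],[0,0,1.1,0,0,0],[0,0,1.1,0,0,0]]]' 
python3 - <<'E'
from h import *
s=bot.state();print(s["wrist_force"],s["eef_pos"][2]-.1992)
E
```

```text
time_s: 3.4
eef_pos: [0.5276, -0.0907, 0.3037]
orientation: [-3.047, 0.762, -0.002]
wrist_force: [-0.6, 0.2, -0.0]
gripper_width: 0.0005
[-0.59240654  0.16257173 -0.04414578] 0.10446342814662885
```

```bash
python3 -m handwheel '[[[0,0,0.2,0,0,0],[0,0,0.3,0,0,0],[0,0,0.4,0,0,0],[0,0,0.45,0,0,0],[0,0,0.5,0,0,0],[0,0,0.5,0,0,0],[0,0,0.5,0,0,0]]]' 
python3 - <<'E'
from h import *
s=bot.state();print(s["wrist_force"],s["eef_pos"][2]-.1992)
cv2.imwrite("pics/w2.png",bot.grab_frame("wrist"))
E
```

```text
time_s: 4.1
eef_pos: [0.5277, -0.0907, 0.2995]
orientation: [-3.048, 0.762, -0.001]
wrist_force: [-2.9, 1.5, 5.9]
gripper_width: 0.0003
[-2.87539764  1.50768329  5.89561348] 0.10026019623662247
```

View pics/w2.png

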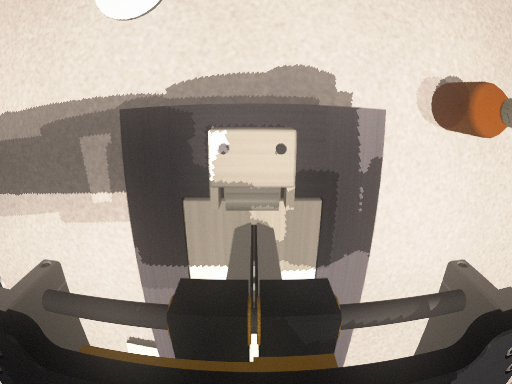

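```bash
python3 -m handwheel '[[[0,0,-3,0,0,0],[0,0,-8,0,0,0],[0,5,-12,0,0,0],[0,10,-12,0,0,0],[0,10,-12,0,0,0],[0,10,-12,0,0,0],[0,10,-12,0,0,0]]]' 1
python3 - <<'E'
from h import *
s=bot.state();p=(s["eef_pos"],s["orientation"]);im=bot.grab_frame("wrist")
print(s["eef_pos"],s["joint_vel"].round(3))
np.savez("w3.npz",p=s["eef_pos"],o=s["orientation"])
cv2.imwrite("pics/w3.png",im)
cv2.imwrite("pics/w3b.png",cv2.resize(im,(800,600),interpolation=cv2.INTER_CUBIC))
cv2.imwrite("pics/scene3.png",bot.grab_frame("scene"))
cv2.imwrite("pics/side3.png",bot.grab_frame("side"))
E
```

```text
time_s: 4.85
eef_pos: [0.4806, -0.1784, 0.4184]
orientation: [-3.046, 0.762, 0.001]
wrist_force: [0.8, -0.2, 0.0]
gripper_width: 0.0531
[ 0.48057614 -0.17838834  0.41844333] [ 0.021  0.009  0.002 -0.     0.002 -0.003]
```

View pics/w3b.png

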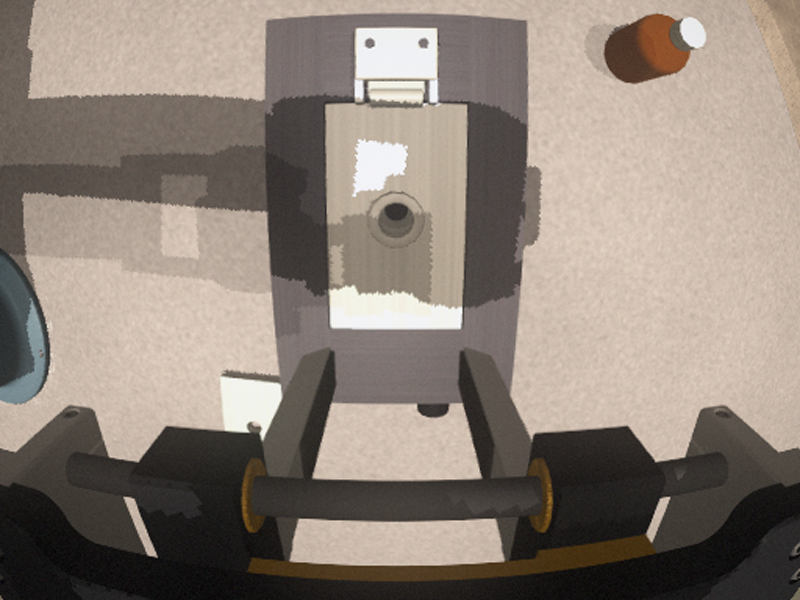

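The insert is down, with the roller over its edge at (397,92). The collar is at (397,219). Zooming for an exact fit.

```bash
python3 - <<'E'
import cv2
im=cv2.imread("pics/w3.png")
cv2.imwrite("pics/w3c.png",cv2.resize(im[117:167,220:287],(800,600),interpolation=cv2.INTER_CUBIC))
cv2.imwrite("pics/w3d.png",cv2.resize(im[5:215,160:345],(705,800)[:2] if 0 else (529,600),interpolation=cv2.INTER_CUBIC))
E
```

```text
(no output)
```

View pics/w3c.png

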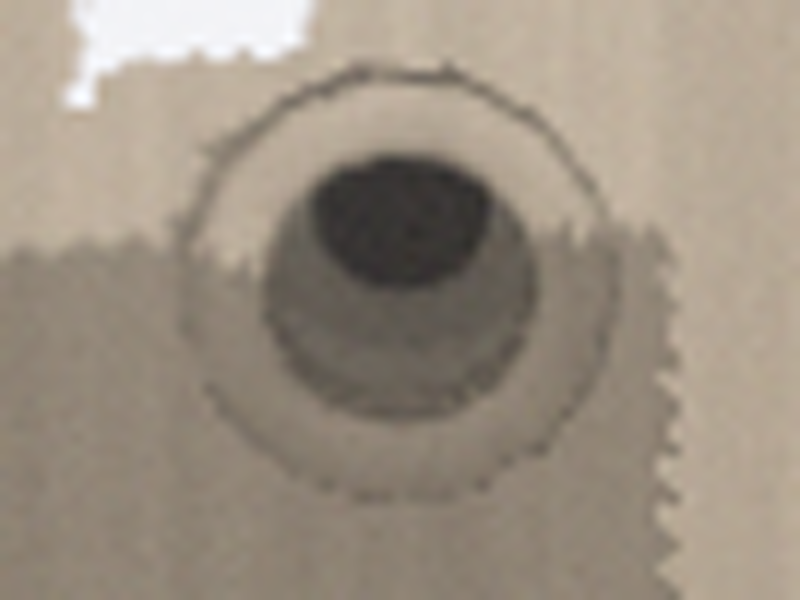

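View pics/w3d.png

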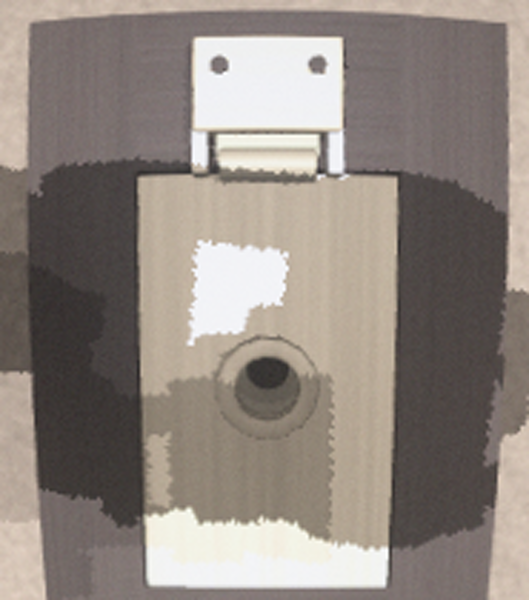

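```bash
cat >> h.py <<'E'
def wray(px,pose,z):
    c=C["wrist"];d=np.array([px[0]-c["cx"],px[1]-c["cy"]])/c["fx"];th=np.hypot(*d)
    v=np.array([*(d/th*np.sin(th)),np.cos(th)]) if th>0 else np.array([0,0,1.])
    T=np.eye(4);T[:3,:3]=R.from_rotvec(pose[1]).as_matrix();T[:3,3]=pose[0];M=T@c["hand_eye"]
    v=M[:3,:3]@v;return M[:3,3]+v*(z-M[2,3])/v[2]
def ray(n,px,z):
    c=C[n];A=c["view"];v=A[:3,:3].T@np.array([(px[0]-c["cx"])/c["fx"],(px[1]-c["cy"])/c["fy"],1]);o=-A[:3,:3].T@A[:3,3]
    return o+v*(z-o[2])/v[2]
E
python3 - <<'E'
from h import *
d=np.load("w3.npz");p=(d["p"],d["o"])
b=wray((253.04,140.46),p,.108);print("bore",b)
# corners of insert, from w3d crop scale 529/185=2.859, 600/210=2.857
uv=np.array([[398,175],[137,175],[387,586],[148,587],[505,23],[30,22],[344,37],[193,37]])/2.858+[160,5]
L=np.array([[.045,.075,.1],[-.045,.075,.1],[.045,-.075,.1],[-.045,-.075,.1],[.085,.135,.1],[-.085,.135,.1],[.025,.121,.116],[-.025,.121,.116]])
f=lambda v:(proj("wrist",stagep(v,L),p)-uv).ravel()
r=least_squares(f,[.5,-.13,-.48]);print(r.x,r.fun.reshape(-1,2).round(1))
delta([.521,.158,.42],-.488)
for n in("scene","side"):
    im=cv2.imread(f"pics/{n}3.png");q=proj(n,[*b[:2],.108])[0];print(n,q)
    x,y=q.astype(int);k=im[y-30:y+30,x-40:x+40];cv2.imwrite(f"pics/{n}3c.png",cv2.resize(k,(800,600),interpolation=cv2.INTER_CUBIC));print(x-40,y-30)
E
```

```text
bore [ 0.50411074 -0.13380009  0.108     ]
[ 0.50446469 -0.13437493 -0.49094506] [[-0.1  0.2]
 [ 0.3  0.1]
 [-0.  -0. ]
 [ 0.  -0.5]
 [ 0.6  0.3]
 [-0.3  0.6]
 [ 0.  -0.3]
 [-0.4 -0.4]]
t 5.0 shift [-12.21 -31.54  -0.12] turn [-0.05  0.05 -0.02] F [ 0.3  0.  -0.4] q [-0.58 -0.09  1.89  0.    1.35 -0.09]
scene [229.14196911 156.39380778]
189 126
side [282.19513457 172.78213361]
242 142
```

View pics/side3c.png

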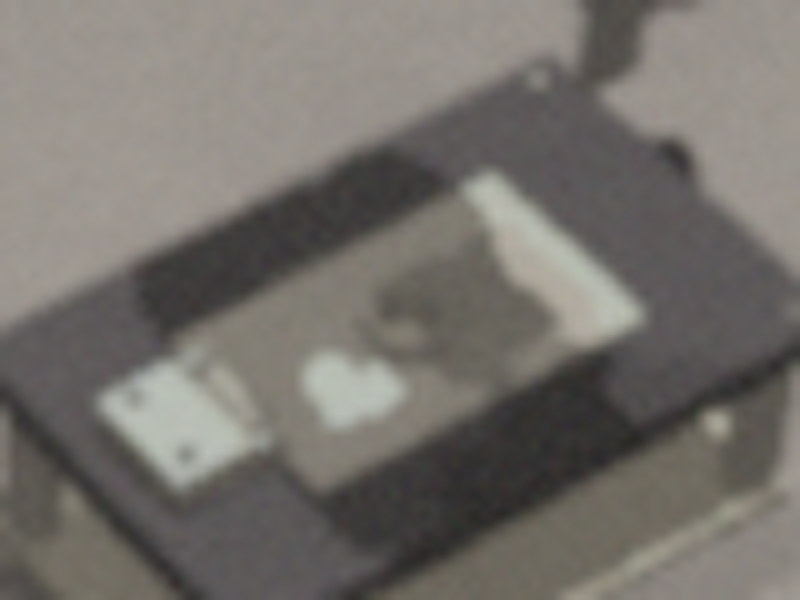

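View pics/scene3c.png

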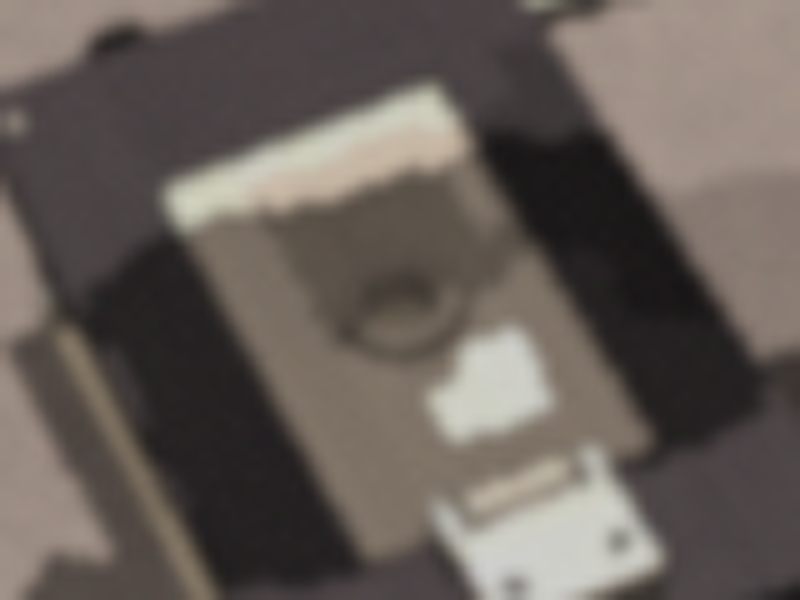

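```bash
python3 - <<'E'
from h import *
delta([.4975,.1134,.465],-.491)
E
```

```text
t 5.0 shift [-12.2  -26.5   -4.62] turn [-0.05  0.05  0.15] F [ 0.3  0.  -0.4] q [-0.58 -0.09  1.89  0.    1.35 -0.09]
```

```bash
python3 -m handwheel '[[[-12.2,-26.5,-4.6,0,0,0.1],[-12.2,-26.5,-4.6,0,0,0.1],[-12.2,-26.5,-4.6,0,0,0.1],[-12.2,-26.5,-4.6,0,0,0.1],[-12.2,-26.5,-4.6,0,0,0.1],[-12.2,-26.5,-4.6,0,0,0.1],[-12.2,-26.5,-4.6,0,0,0.1],[-12.2,-26.5,-4.6,0,0,0.1],[-12.2,-26.5,-4.6,0,0,0.1],[-12.2,-26.5,-4.6,0,0,0.1]]]' 1 25
python3 - <<'E'
from h import *
s=bot.state();p=(s["eef_pos"],s["orientation"]);im=bot.grab_frame("wrist")
print(s["eef_pos"],s["joint_vel"].round(3))
np.savez("w4.npz",p=s["eef_pos"],o=s["orientation"])
cv2.imwrite("pics/w4.png",im)
cv2.imwrite("pics/w4b.png",cv2.resize(im,(800,600),interpolation=cv2.INTER_CUBIC))
print(proj("wrist",[[.521,.158,.155],[.521,.158,.1],[.521,.158,.006]],p))
cv2.imwrite("pics/w4c.png",cv2.resize(im[110:170,213:293],(800,600),interpolation=cv2.INTER_CUBIC))
E
```

```text
time_s: 6.0
eef_pos: [0.4976, 0.1124, 0.4642]
orientation: [-3.046, 0.764, 0.002]
wrist_force: [0.6, 0.0, 0.3]
gripper_width: 0.0937
[0.49755725 0.11242405 0.46422192] [-0.005 -0.002 -0.003  0.001  0.002  0.   ]
[[252.70035217 139.50323122]
 [252.92195756 133.87504594]
 [253.17371225 127.50308119]]
```

View pics/w4b.png

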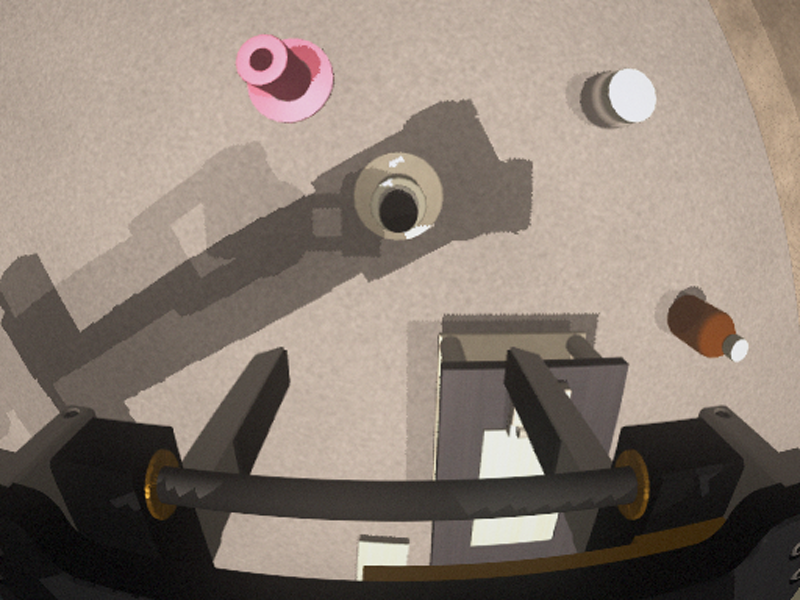

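View pics/w4c.png

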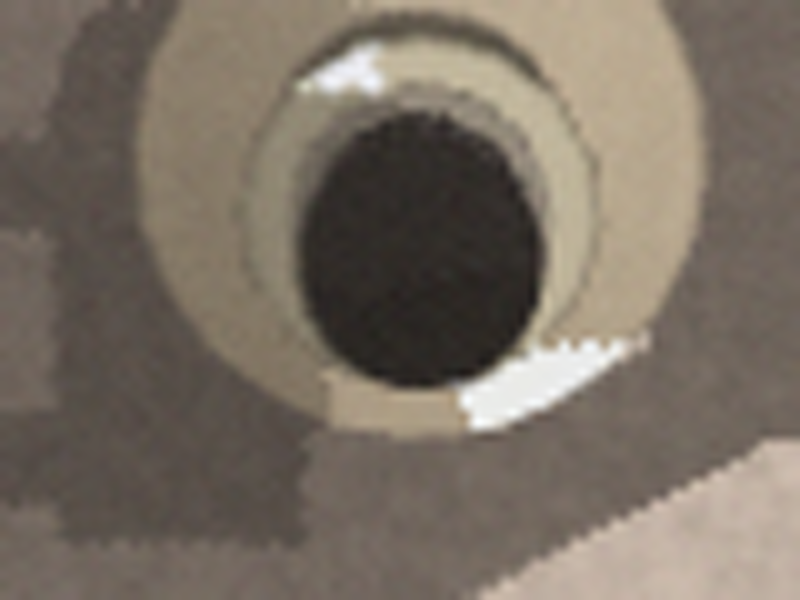

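```bash
python3 - <<'E'
from h import *
d=np.load("w4.npz");p=(d["p"],d["o"])
a=wray((254.7,136.15),p,.155);print(a, wray((254.6,125.6),p,.004))
# preliminary: pregrasp
g=a.copy();g[2]=.135+.180
h=g.copy();h[2]=.36+.0
delta(h,-.491);delta(g,-.491)
E
```

```text
[0.52427355 0.15999188 0.155     ] [0.52410791 0.15936931 0.004     ]
t 6.05 shift [ 0.11 -5.46 10.44] turn [-0.02  0.08 -0.05] F [0.4 0.6 0.2] q [-0.   -0.14  1.84  0.    1.43  0.49]
t 6.05 shift [ 0.12 -5.45 14.94] turn [-0.02  0.08 -0.05] F [0.4 0.6 0.2] q [-0.   -0.14  1.84  0.    1.43  0.49]
```

```bash
python3 -m handwheel '[[[0.1,-5,0,0,0,0],[0.1,-5.5,4,0,0,0],[0.1,-5.5,8,0,0,0],[0.1,-5.5,12,0,0,0],[0.1,-5.5,14,0,0,0],[0.1,-5.5,14.9,0,0,0],[0.1,-5.5,14.9,0,0,0],[0.1,-5.5,14.9,0,0,0]]]'
python3 - <<'E'
from h import *
d=np.array([.52427,.15999,.315]);delta(d,-.491)
cv2.imwrite("pics/w5.png",bot.grab_frame("wrist"))
E
```

```text
time_s: 6.85
eef_pos: [0.5249, 0.1601, 0.3168]
orientation: [-3.045, 0.766, -0.001]
wrist_force: [0.7, 0.4, 0.3]
gripper_width: 0.0942
t 6.85 shift [-0.05  0.04  0.18] turn [-0.09 -0.02 -0.1 ] F [0.7 0.4 0.3] q [0.09 0.11 1.88 0.   1.15 0.58]
```

View pics/w5.png

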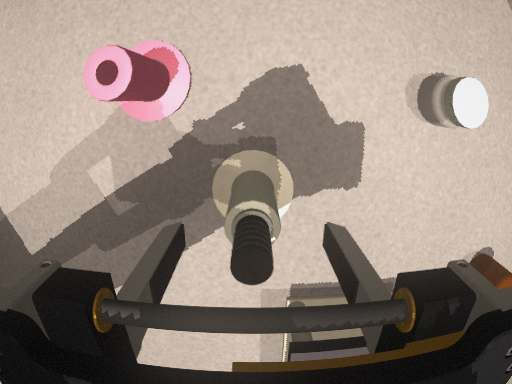

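The handle at (252,265) lies between the open fingers, over the white holder, so I close.

```bash
python3 -m handwheel '[[[0,0,0.15,0,0,0],[0,0,0.15,0,0,0],[0,0,0.15,0,0,0],[0,0,0.15,0,0,0],[0,0,0.15,0,0,0],[0,0,0.15,0,0,0],[0,0,0.15,0,0,0],[0,0,0.15,0,0,0],[0,0,0.15,0,0,0],[0,0,0.15,0,0,0]]]' -1 25
python3 - <<'E'
from h import *
s=bot.state();print(s["eef_pos"],s["wrist_force"],s["ft_torque"])
E
```

```text
time_s: 7.9
eef_pos: [0.525, 0.1603, 0.3157]
orientation: [-3.045, 0.765, -0.002]
wrist_force: [-0.1, -0.2, -0.4]
gripper_width: 0.0237
[0.52500916 0.16027887 0.31568305] [-0.09360583 -0.16683522 -0.40638324] [-0.01785635 -0.02578693  0.01699379]
```

```bash
python3 -m handwheel '[[[0,0,-1,0,0,0],[0,0,-2.5,0,0,0],[0,0,-4.5,0,0,0],[0,0,-6.5,0,0,0],[0,0,-8.5,0,0,0],[0,0,-10.5,0,0,0],[0,0,-12.5,0,0,0],[0,0,-14,0,0,0],[0,0,-15,0,0,0],[0,0,-15,0,0,0],[0,0,-15,0,0,0]]]'
python3 - <<'E'
from h import *
s=bot.state();print(s["eef_pos"],s["wrist_force"])
np.savez("w6.npz",p=s["eef_pos"],o=s["orientation"])
for n in("wrist","scene","side"): cv2.imwrite(f"pics/{n}6.png",bot.grab_frame(n))
E
```

```text
time_s: 9.0
eef_pos: [0.5246, 0.16, 0.4651]
orientation: [-3.045, 0.766, -0.001]
wrist_force: [-0.5, 0.6, -2.0]
gripper_width: 0.0234
[0.52460815 0.16001904 0.46512515] [-0.47912123  0.55761851 -2.04084563]
```

View pics/wrist6.png

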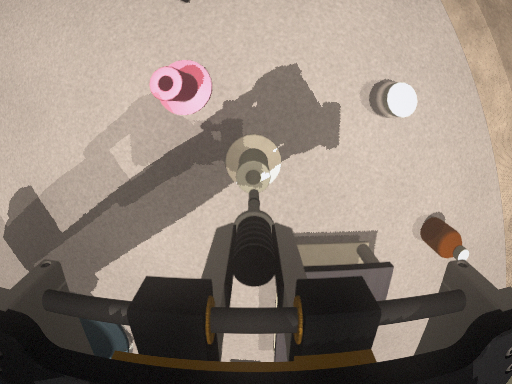

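View pics/scene6.png

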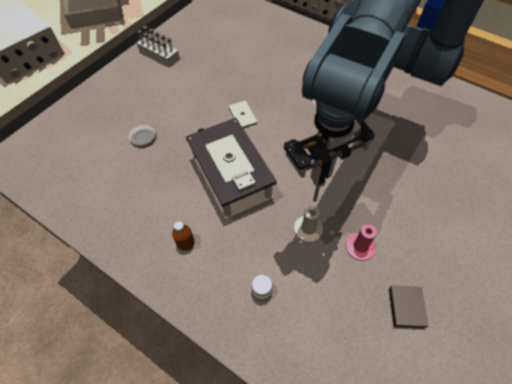

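View pics/side6.png

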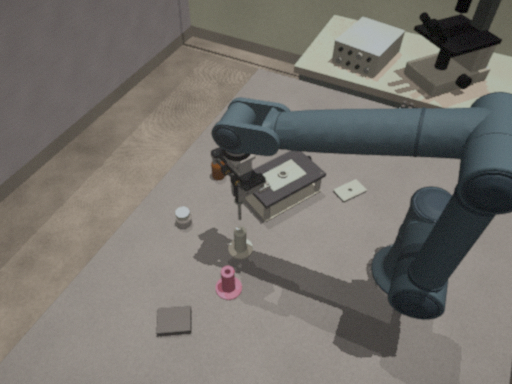

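The probe hangs upright in the grip with its tip at about (254,191) in the wrist view; holder empty. Measuring the tip against the tool.

```bash
python3 - <<'E'
from h import *
d=np.load("w6.npz");p=(d["p"],d["o"])
M=R.from_rotvec(p[1])
for dy in(-.004,0,.004):
  for L in (.3057,.2707): print(dy,L,proj("wrist",p[0]+M.apply([0,dy,L]),p))
im=cv2.imread("pics/wrist6.png");cv2.imwrite("pics/w6c.png",cv2.resize(im[170:230,213:293],(800,600),interpolation=cv2.INTER_CUBIC))
for n in("scene","side"):
    im=cv2.imread(f"pics/{n}6.png")
    t=proj(n,p[0]+M.apply([0,0,.3057]))[0];print(n,t)
    x,y=t.astype(int);print(x-20,y-20);cv2.imwrite(f"pics/{n}6c.png",cv2.resize(im[y-20:y+10,x-20:x+20],(800,600),interpolation=cv2.INTER_CUBIC))
E
```

```text
-0.004 0.3057 [[253.05995297 187.02345021]]
-0.004 0.2707 [[252.99174082 197.91722647]]
0 0.3057 [[253.06252183 190.85940047]]
0 0.2707 [[252.99516084 202.18784532]]
0.004 0.3057 [[253.06513454 194.66580351]]
0.004 0.2707 [[252.99863652 206.41680892]]
scene [315.15288661 201.99824336]
295 181
side [238.65408076 219.38476737]
218 199
```

View pics/w6c.png

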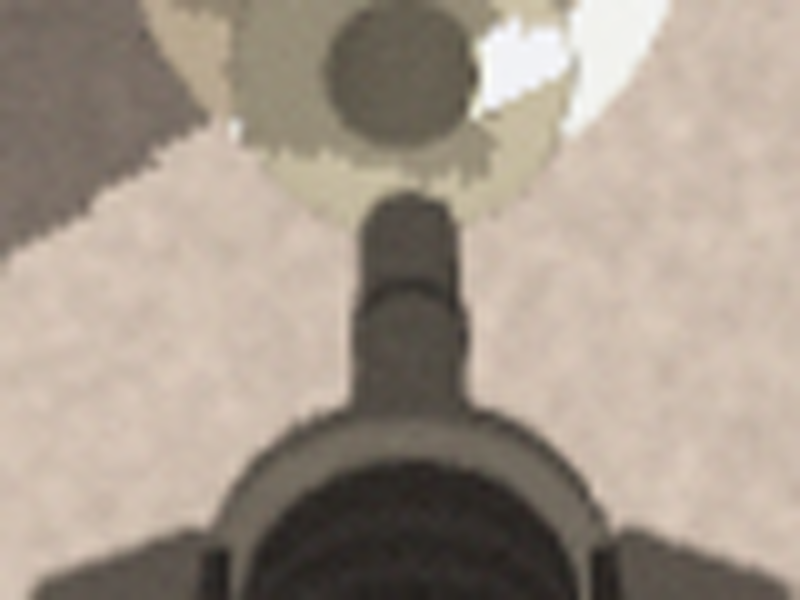

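View pics/scene6c.png

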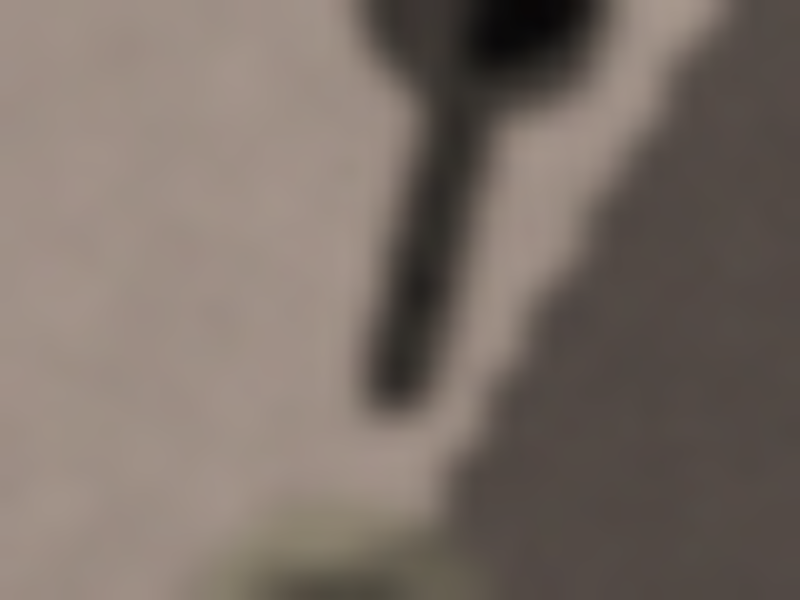

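View pics/side6c.png

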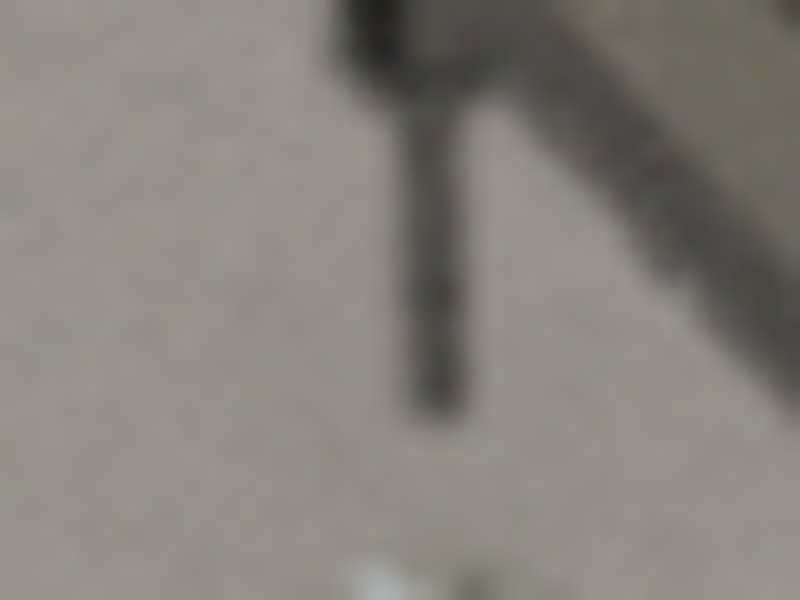

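```bash
python3 - <<'E'
from h import *
delta([.5038,-.1325,.444],-.491)
E
```

```text
t 9.15 shift [12.   26.76  2.  ] turn [-0.05  0.06 -0.09] F [-0.6  0.9 -1. ] q [ 0.09 -0.04  1.76  0.    1.43  0.58]
```

```bash
python3 -m handwheel '[[[1,2,0,0,0,0],[2.5,5,0,0,0,0],[4,8.5,0,0,0,0],[5.5,12,0,0,0,0],[7,15.5,0,0,0,0],[8.5,19,0,0,0,0],[10,22.5,0,0,0,0],[11.2,25,0,0,0,0],[12,26.5,0.5,0,0,0],[12,26.8,1.2,0,0,0],[12,26.8,2,0,0,0],[12,26.8,2,0,0,0]]]'
python3 -m handwheel '[[[0,0,0,0,0,0],[0,0,0,0,0,0]]]'
python3 - <<'E'
from h import *
delta([.5038,-.1325,.444],-.491)
s=bot.state();p=(s["eef_pos"],s["orientation"])
np.savez("w7.npz",p=p[0],o=p[1])
for n in("wrist","scene","side"):
    im=bot.grab_frame(n);cv2.imwrite(f"pics/{n}7.png",im)
M=R.from_rotvec(p[1])
print("tip",proj("wrist",p[0]+M.apply([0,0,.3057]),p),"bore",proj("wrist",[.5041,-.1338,.108],p))
im=cv2.imread("pics/wrist7.png");cv2.imwrite("pics/w7c.png",cv2.resize(im[160:220,213:293],(800,600),interpolation=cv2.INTER_CUBIC))
E
```

```text
time_s: 10.35
eef_pos: [0.5033, -0.1319, 0.4419]
orientation: [-3.045, 0.764, 0.007]
wrist_force: [-0.1, 0.1, -1.2]
gripper_width: 0.0239
time_s: 10.55
eef_pos: [0.5033, -0.131, 0.4417]
orientation: [-3.045, 0.762, 0.007]
wrist_force: [0.4, 0.1, -1.4]
gripper_width: 0.0235
t 10.55 shift [ 0.11  0.11 -0.23] turn [-0.07  0.3   0.04] F [ 0.4  0.1 -1.4] q [-0.47 -0.09  1.85  0.    1.39  0.02]
tip [[253.05848977 190.85758009]] bore [[256.48837928 185.64609718]]
```

View pics/w7c.png

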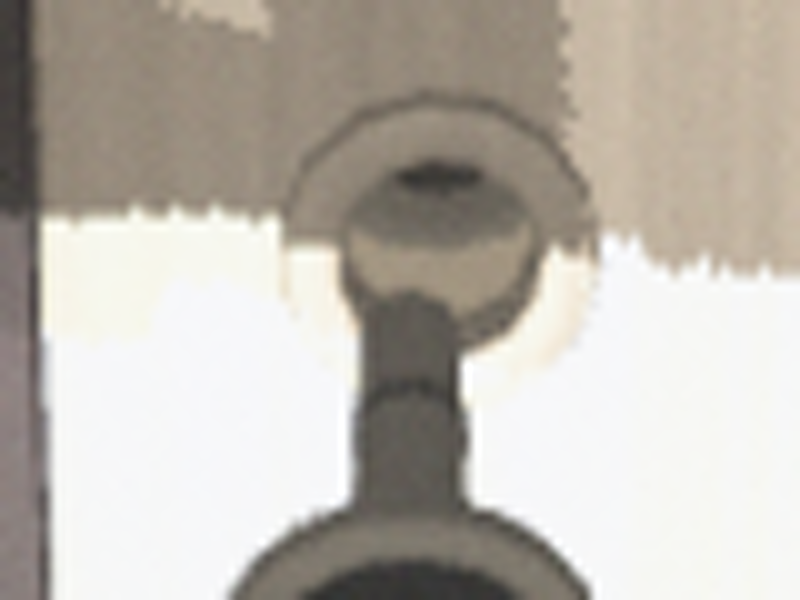

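View pics/scene7.png

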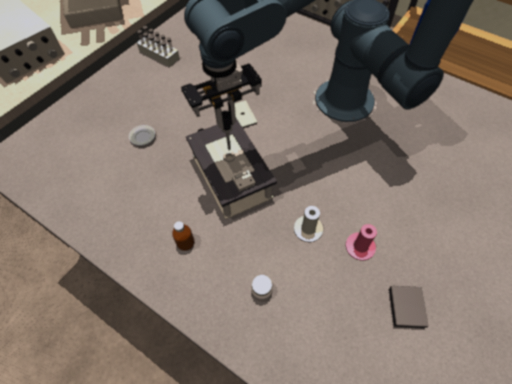

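View pics/side7.png

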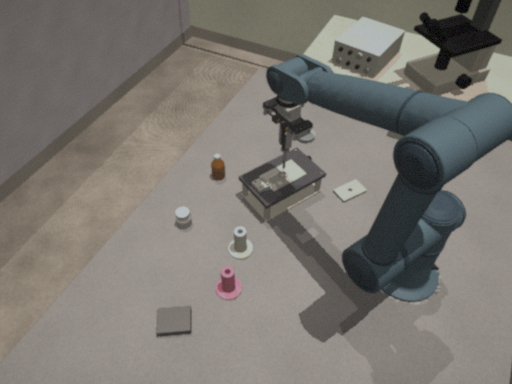

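```bash
python3 - <<'E'
from h import *
d=np.load("w7.npz");p=(d["p"],d["o"]);M=R.from_rotvec(p[1])
t=np.linspace(0,2*np.pi,181)
def top(L,r,dy):
    P=np.c_[r*np.cos(t),dy+r*np.sin(t),np.full_like(t,L)];q=proj("wrist",p[0]+M.apply(P),p);return q[:,1].min().round(1),q[:,0].min().round(1),q[:,0].max().round(1)
for dy in(0,.001,.002):
    print(dy,{k:top(*a,dy) for k,a in dict(tip3=(.3057,.003),tip4=(.3057,.004),stem5=(.2987,.005),band=(.2707,.005),flb=(.2157,.015),flt=(.2107,.015),hb=(.2107,.012)).items()})
E
```

```text
0 {'tip3': (np.float64(188.0), np.float64(250.1), np.float64(256.1)), 'tip4': (np.float64(187.0), np.float64(249.1), np.float64(257.0)), 'stem5': (np.float64(188.0), np.float64(247.9), np.float64(258.1)), 'band': (np.float64(196.8), np.float64(247.4), np.float64(258.6)), 'flb': (np.float64(207.4), np.float64(231.9), np.float64(273.8)), 'flt': (np.float64(209.9), np.float64(231.4), np.float64(274.2)), 'hb': (np.float64(214.0), np.float64(235.7), np.float64(269.9))}
0.001 {'tip3': (np.float64(188.9), np.float64(250.1), np.float64(256.1)), 'tip4': (np.float64(188.0), np.float64(249.1), np.float64(257.0)), 'stem5': (np.float64(189.0), np.float64(248.0), np.float64(258.1)), 'band': (np.float64(197.9), np.float64(247.4), np.float64(258.6)), 'flb': (np.float64(208.8), np.float64(232.0), np.float64(273.7)), 'flt': (np.float64(211.3), np.float64(231.5), np.float64(274.2)), 'hb': (np.float64(215.4), np.float64(235.7), np.float64(269.9))}
0.002 {'tip3': (np.float64(189.9), np.float64(250.1), np.float64(256.0)), 'tip4': (np.float64(188.9), np.float64(249.1), np.float64(257.0)), 'stem5': (np.float64(190.0), np.float64(248.0), np.float64(258.1)), 'band': (np.float64(199.0), np.float64(247.4), np.float64(258.6)), 'flb': (np.float64(210.1), np.float64(232.0), np.float64(273.7)), 'flt': (np.float64(212.6), np.float64(231.5), np.float64(274.1)), 'hb': (np.float64(216.7), np.float64(235.8), np.float64(269.9))}
```

```bash
python3 - <<'E'
from h import *
delta([.5042,-.1324,.432],-.491)
E
```

```text
t 10.7 shift [0.12 0.04 1.02] turn [-0.06  0.24 -0.  ] F [ 0.3  0.4 -1.1] q [-0.47 -0.09  1.85  0.    1.39  0.02]
```

```bash
python3 -m handwheel '[[[0.12,0.04,0.2,0,0.25,0],[0.12,0.04,0.5,0,0.25,0],[0.12,0.04,0.8,0,0.25,0],[0.12,0.04,1.0,0,0.25,0],[0.12,0.04,1.0,0,0.25,0],[0.12,0.04,1.0,0,0.25,0],[0.12,0.04,1.0,0,0.25,0]]]'
python3 - <<'E'
from h import *
delta([.5042,-.1324,.3787],-.491)
s=bot.state();p=(s["eef_pos"],s["orientation"]);im=bot.grab_frame("wrist");cv2.imwrite("pics/wrist8.png",im)
print("bore",proj("wrist",[.5041,-.1338,.108],p),p[0])
cv2.imwrite("pics/w8c.png",cv2.resize(im[160:220,213:293],(800,600),interpolation=cv2.INTER_CUBIC))
E
```

```text
time_s: 11.4
eef_pos: [0.5043, -0.1324, 0.4323]
orientation: [-3.046, 0.763, -0.001]
wrist_force: [-0.2, -1.3, -1.0]
gripper_width: 0.0232
t 11.4 shift [-0.01  0.01  5.36] turn [-0.06 -0.03 -0.  ] F [-0.2 -1.3 -1. ] q [-0.47 -0.08  1.86  0.    1.37  0.02]
bore [[253.43278305 187.28207342]] [ 0.50425257 -0.13242412  0.43234451]
```

View pics/w8c.png

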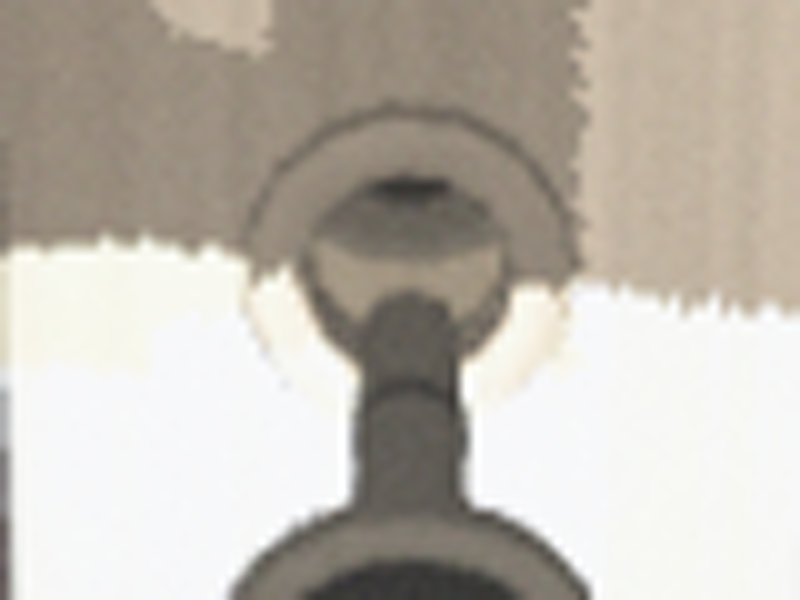

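```bash
python3 -m handwheel '[[[-0.04,0,0.3,0,0,0],[-0.04,0,0.8,0,0,0],[-0.04,0,1.3,0,0,0],[-0.04,0,1.8,0,0,0],[-0.04,0,1.9,0,0,0],[-0.04,0,1.9,0,0,0]]]'
python3 - <<'E'
from h import *
delta([.5038,-.1322,.3787],-.491)
im=bot.grab_frame("wrist");cv2.imwrite("pics/wrist9.png",im)
cv2.imwrite("pics/w9c.png",cv2.resize(im[160:220,213:293],(800,600),interpolation=cv2.INTER_CUBIC))
E
```

```text
time_s: 12.05
eef_pos: [0.5039, -0.1322, 0.4129]
orientation: [-3.046, 0.763, 0.0]
wrist_force: [0.1, -0.0, -1.4]
gripper_width: 0.0235
t 12.05 shift [-0.    0.01  3.42] turn [-0.06  0.02 -0.  ] F [ 0.1 -0.  -1.4] q [-0.47 -0.07  1.88  0.    1.33  0.02]
```

View pics/w9c.png

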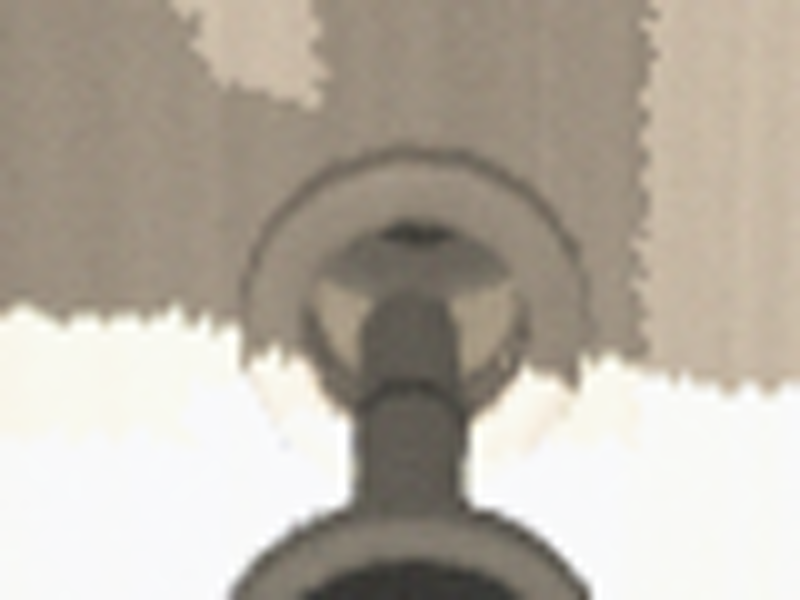

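At collar level the bore spans x 305–525 (centre 415, 325) and the tip centre is about (410, 325), so it is centred within about 0.5 mm. Lowering.

```bash
python3 -m handwheel '[[[0.02,0,0.4,0,0,0],[0.02,0,0.9,0,0,0],[0.02,0,1.4,0,0,0],[0.02,0,1.9,0,0,0],[0.02,0,2.4,0,0,0],[0.02,0,2.8,0,0,0],[0.02,0,3.1,0,0,0],[0.02,0,3.3,0,0,0],[0.02,0,3.4,0,0,0],[0.02,0,3.4,0,0,0]]]'
python3 -m handwheel '[[[0,0,0,0,0,0],[0,0,0,0,0,0],[0,0,0,0,0,0]]]'
python3 - <<'E'
from h import *
delta([.5040,-.1323,.3787],-.491)
s=bot.state();print(s["eef_pos"])
for n in("wrist","scene","side"):
    im=bot.grab_frame(n);cv2.imwrite(f"pics/{n}10.png",im)
    if n=="wrist":k=im[160:220,213:293]
    else:
        x,y=proj(n,[.5041,-.1338,.108])[0].astype(int);k=im[y-15:y+15,x-20:x+20]
    cv2.imwrite(f"pics/{n}10c.png",cv2.resize(k,(800,600),interpolation=cv2.INTER_CUBIC))
E
```

```text
time_s: 13.1
eef_pos: [0.5042, -0.1323, 0.3793]
orientation: [-3.046, 0.763, -0.001]
wrist_force: [0.3, -0.5, -1.2]
gripper_width: 0.024
time_s: 13.4
eef_pos: [0.5042, -0.1323, 0.3794]
orientation: [-3.047, 0.763, -0.001]
wrist_force: [-0.1, -0.6, -1.0]
gripper_width: 0.0238
t 13.4 shift [-0.02  0.01  0.07] turn [-0.06 -0.04 -0.  ] F [-0.1 -0.6 -1. ] q [-0.47 -0.03  1.91  0.    1.27  0.02]
[ 0.50419607 -0.1323142   0.37944013]
```

View pics/wrist10c.png

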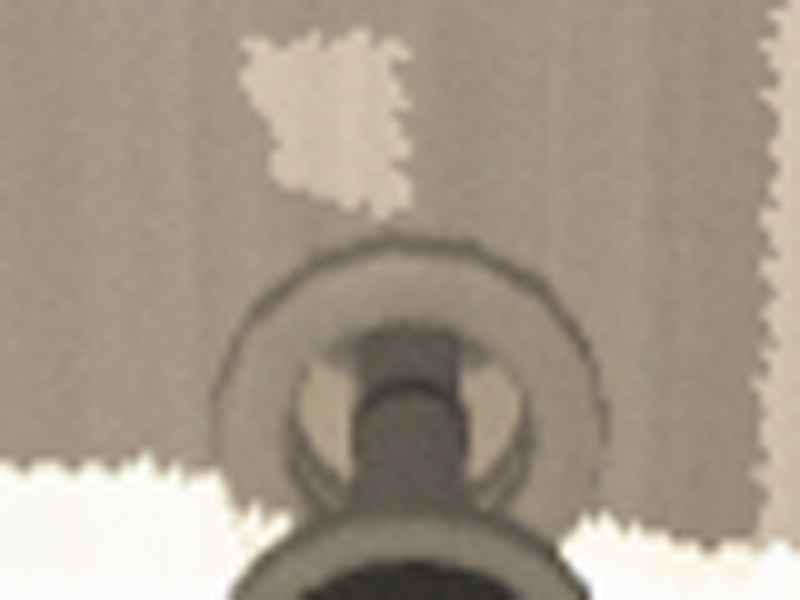

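View pics/scene10c.png

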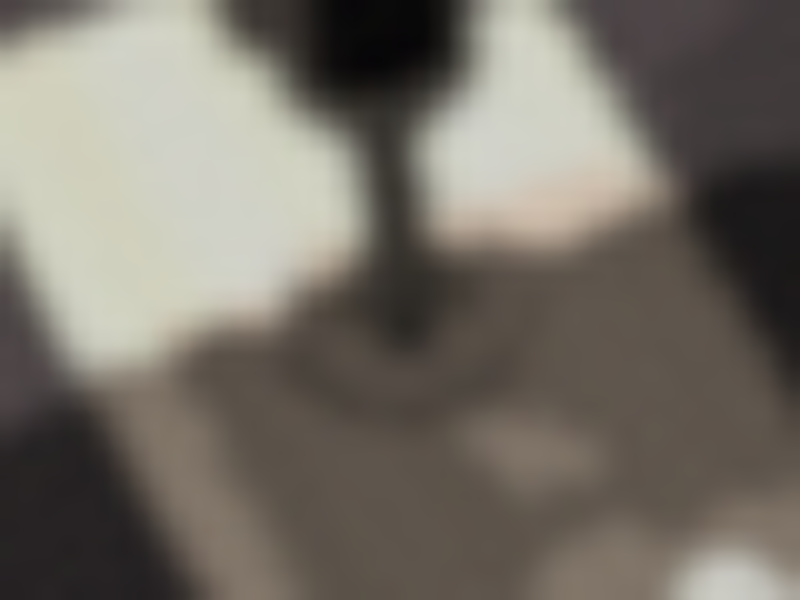

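View pics/side10c.png

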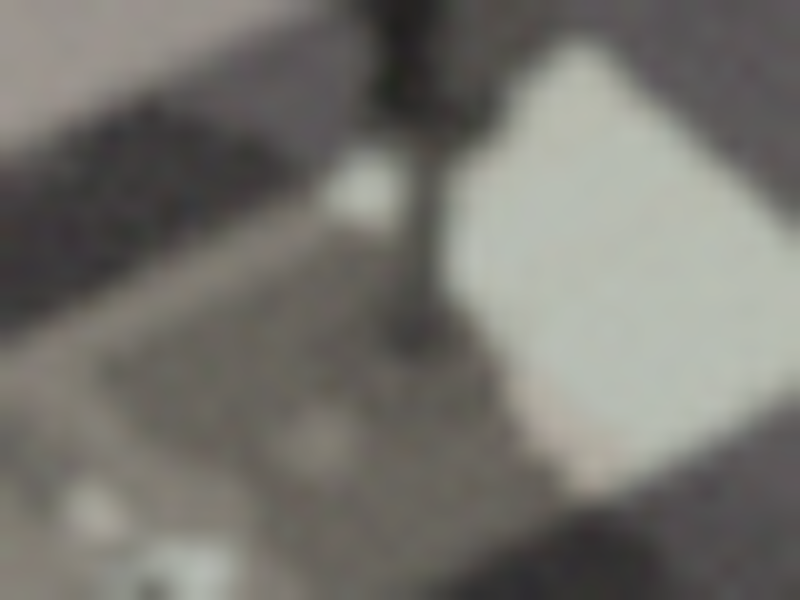

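Wrist crop: collar centre (410,435), bore centre (410,438), stem centre x 410, with the band's axis at about y 442. So it is centred well under 1 mm, and the band is at collar level. I'll hold, do a last check, then hand in.

```bash
python3 -m handwheel '[[[0,0,0,0,0,0],[0,0,0,0,0,0],[0,0,0,0,0,0],[0,0,0,0,0,0],[0,0,0,0,0,0],[0,0,0,0,0,0],[0,0,0,0,0,0],[0,0,0,0,0,0]]]'
python3 - <<'E'
from h import *
delta([.5040,-.1323,.3787],-.491)
print(bot.state()["joint_vel"].round(3),bot.state()["gripper_width"])
print(bot.finish_job())
E
```

```text
time_s: 14.35
eef_pos: [0.5041, -0.1323, 0.3793]
orientation: [-3.046, 0.763, -0.001]
wrist_force: [-0.5, -0.7, -0.2]
gripper_width: 0.0229
t 14.35 shift [-0.01  0.01  0.06] turn [-0.06 -0.03 -0.  ] F [-0.5 -0.7 -0.2] q [-0.47 -0.03  1.91  0.    1.27  0.02]
[ 0.     0.    -0.    -0.001 -0.001  0.001] 0.022864159671016578
the job is handed in; nothing more can be done
None
```

The job is handed in at 14.35 s, with the gripper still holding the probe in the collar; the hand-in gives no verdict.

- **Insert:** I pressed the raised end down. It went past the roller and sat flush: the fingertips met it at z = 100.3 mm with about 6 N. Later wrist pictures show it level in the pocket with the roller over its edge.
- **Probe:** I gripped it by the black handle at 25 N and lifted it out of the white holder. I then lowered it through the collar, checking the wrist camera on the way down.
- **Final position:** The stem sits within about 0.5 mm of the bore's centre in the wrist picture. The tip is about 34 mm below the collar's top by the arm's position, so the band is about 1 mm above the collar top, within the 6 mm allowed. The tool is tilted by less than 0.1° and the arm was still. The wrist force was only the probe's weight and noise, with no sign of contact.
- **Bystanders:** No move went near the bottle, jar, slide box or dish; I did not measure them again at the end.

The wrist camera showed the tip about 0.6 mm (x) and 1.2 mm (y) off the tool axis, and I corrected for that. The fixed cameras were too coarse (about 2 mm) to confirm the final centring, and nothing they showed disagreed by more than that.

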